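# Hang the keyhole caddy on its screw

## Task

Pick up the blue sink caddy by its wooden grip, bring the round part of its keyhole over the screw head on the wooden hanging board, then slide it down so that the screw is fully home at the top of the narrow slot; keep hold of it until it is home, and only then let go so it hangs straight. The screw was driven by hand and is not exactly where it should be, so feel for it gently: never press, knock or drop the caddy hard on the screw or board. Leave the other things on the worktop where they are.

Things in the scene. Friction and masses are not known exactly. Their poses are not given: they have to be found in the camera images.
- caddy: Loose blue caddy, 0.25 to 0.4 kg, standing upright: flat back plate 110 wide (y), 4 thick, 129 tall; open tray at its foot on the front (-x), 110 wide, 70 deep over all, 38 tall; a tongue 50 wide rises from the plate to 187. Origin: middle of the lower edge of the plate's BACK face, on the underside; z up, x out of the back (to the board when hung), y left seen from the front.
- caddy_grip (a point): In the wooden grip on the caddy's tongue, 166 mm above the caddy's origin and 5.5 mm in front of its back face. The grip is 50 wide (y), 11 thick (x), and spans heights 141 to 187 mm; take it from above, one finger in front and one behind.
- caddy_hole (a point): Centre of the keyhole's round (octagonal) part, 21 mm across, through the plate, on its back face, 65 mm above the caddy's origin. Its upper flanks slope at 45 degrees into the slot.
- caddy_slot_end (a point): Upper end of the keyhole's narrow slot, 8 mm wide, which rises straight up from the hole; on the back face, 87.5 mm above the caddy's origin.
- board: Fixed upright wooden board, 160 wide (y), 20 thick, top edge at 160 mm, on a foot 14 tall, 180 wide, reaching 45 mm in front of the face. Origin: under the middle of its FRONT face, on the worktop; x into the board (away from the viewer), y left seen from the front, z up. Hung, the caddy's underside is 29 to 41 mm above the worktop and its grip is wholly above the board's top edge.
- screw_nominal (a point): Where the screw SHOULD be, on the front face, 120 mm up. The real one is up to 8 mm to either side and 6 mm higher or lower: feel or look for it. Rigid steel, pointing to the board's -x: shank 5 across, 9 free, then a head 14 across, 4 thick. A plate over 13 mm off the face clears the head; under 5 mm off it, the head is through and the caddy can slide down about 20 mm to the slot's end.
- mug: bystander, loose, 78x114x93 mm: white mug with grey-green dots; origin under its middle
- glass: bystander, loose, 80x80x91 mm: clear drinking glass; origin under its middle
- tub: bystander, loose, 72x71x71 mm: small white yoghurt tub; origin under its middle
- garlic: bystander, loose, 56x56x56 mm: bulb of garlic; origin under its middle
- sardine_tin: bystander, loose, 63x105x26 mm: flat oval-cornered tin; origin under its middle
- spoon: bystander, loose, 188x38x15 mm: metal spoon; origin under its middle
Not all that is in view belongs to the job. Of the things that look like the caddy, the largest one is meant.

How it is judged:
By the outcome, as a careful person would: the job done as asked, in the order asked, and still so for the second after the job is handed in, with the robot touching nothing.
It also fails if it takes over 72 s, if anything falls off the work surface, if the arm or the gripper's body presses on something with over 40 N, if the wrist force passes 120 N, or if a joint passes its speed limit or range.

## Robot

A 6-joint arm with a two-finger parallel gripper is mounted at the origin on a cart in front of the work surface, level with it; the furniture and walls round the work are solid. World frame = base frame: x ahead of the robot, y to its left, z up, the work surface at z = 0. Lengths are in m, angles in rad, forces in N, time in s.
With the tool pointing down it reaches from about 0.425 to 1.125 m from the base axis. Payload 14.9 kg.
Tool frame: the origin (TCP) lies at the very end of the fingers, on their centre line; the grasp point (between the pads) lies 19 mm behind it; z points along the fingers, y is the line along which they close (so a half turn about z gives the same grasp; the last joint's range is limited). The gripper opens to 91 mm and grips with 3 to 60 N. Pads are 32 mm wide; open, the fingers measure 118 mm over their backs; the gripper's body (76 mm by 178 mm) begins 60 mm behind the grasp point.
Start: joints at [-1.136, 0.379, 1.734, -0, 1.028, -0.033], TCP at [0.316, -0.625, 0.214] pointing down, gripper open.
Joint ranges: [-2.77, 2.77], [-0.74, 2.19], [0, 2.66], [-1.06, 4.2], [0.31, 2.87], [-3.08, 3.08]. Speed limits (rad/s): [1.89, 1.89, 2.39, 3.14, 3.14, 3.14].

## Interface

Orientations are given as a rotation vector (axis times angle).
In Python, from station import get_state, read_camera, camera_model, hand_in gives the robot as it stands.
- The arm moves only by the tool arm_command, never from a script. Its argument "deltas" is a list that holds one entry, the list of rows, each a list of 7 numbers: the finger opening in m, from 0 to 0.0912, then the shift along the tool's x, y, z in m, then the turn, a rotation vector about the tool's x, y, z in degrees. In form: [[[claw, dx, dy, dz, ax, ay, az], ...]]. A call has 1 to 12 rows; each row shifts and turns the commanded pose from where the row before left it, along the tool's axes as they then stand; what a row does not reach is not made up. A row lasts 1/12 s, in which the tool goes at most 41.7 mm and 7.16 degrees, less where a joint would pass 70% of its speed; a pose out of reach is approached as far as the arm can. A call is refused whole if a number of a shift passes 0.0417 or a number of a turn 7.16, either way. A call with a gripper value outside its range is refused whole. The fingers move at their own pace and stop on an object; "newtons" is the grip in N (left out, the last holds). Time passes only in rows, so rows that do not move let the fingers close. It gives the time, the measured TCP pose, the force, the opening and the grip force at its end, in the units of the state.
- get_state(): the state, without advancing time (a new reading comes with each control period).
- read_camera(name): name is "scene" or "top"; returns the picture (384x512x3 uint8, blue, green, red); there is no depth.
- camera_model(name): a dict with "fx", "fy", "cx", "cy" (pixels), "k1" (the pictures are not rectified: a ray, as slopes to the right and down, at radius r is drawn at 1 + k1 r^2 times it, then the intrinsics apply), "R" (3x3) and "t" (3): a world point X has camera coordinates R X + t. Camera axes: x right, y down, z forward; pixel columns grow to the right and rows downward; lengths in m; the calibration is good to about 2 mm. A picture is of the moment at which its call begins. camera_model takes no time and is no camera call.
- hand_in(): hands the job in; it is judged then, once.
The state is a dict: "clock": time; "qpos": joint angles; "qvel": joint speeds; "tau": joint torques, N m; "position": TCP position; "orientation": TCP orientation; "ft_force": force on the tool from outside, world axes, zero at the start; "wrist_torque": the same for the moment, N m; "grip_width": opening from 0.0 (shut) to 1.0 (fully open); "finger_force": force on a finger pad.
Only numpy, scipy, OpenCV 4.12 (cv2) and the standard library are available. Lean on these libraries where they do the work, as an engineer would, in place of code of your own. Each camera call takes 0.05 s, during which the arm holds its last target. There are 200 camera calls.

## Working session

There is one attempt and no reset: what is moved stays moved. The work goes in short steps, Python scripts to look and compute and a tool call to move; the robot and the scene stay as the last step left them, time stands still between calls to the robot, and variables do not carry over. Pictures are saved under pics/ and viewed, at most 10 in all, crops included, and the job is handed in when it is done.

Besides the shell and the picture viewer there is one more tool, called as name([rows], argument=value, ...), one row to a line, values as JSON. arm_command: Moves the arm, as the interface text tells. Its arguments: {"type":"object","properties":{"deltas":{"type":"array","items":{"type":"array","items":{"type":"array","items":{"type":"number"}}}},"newtons":{"type":"number"}},"required":["deltas"]}

```bash
mkdir -p pics
cat > h.py <<'E'
import numpy as np, cv2
from station import *
def ray(cam,u,v):
    m=camera_model(cam); K=np.array([[m['fx'],0,m['cx']],[0,m['fy'],m['cy']],[0,0,1]])
    d=np.array([(u-m['cx'])/m['fx'],(v-m['cy'])/m['fy']]); p=d.copy()
    for _ in range(20): p=d/(1+m['k1']*(p@p))
    R=np.array(m['R']);t=np.array(m['t'])
    return -R.T@t, R.T@np.array([p[0],p[1],1])
def plane(cam,u,v,axis,val):
    o,d=ray(cam,u,v); return o+d*(val-o[axis])/d[axis]
def proj(cam,X):
    m=camera_model(cam); c=np.array(m['R'])@X+np.array(m['t']); p=c[:2]/c[2]; p=p*(1+m['k1']*(p@p))
    return np.array([m['fx']*p[0]+m['cx'],m['fy']*p[1]+m['cy']])
def tri(c1,p1,c2,p2):
    o1,d1=ray(c1,*p1);o2,d2=ray(c2,*p2)
    s=np.linalg.lstsq(np.c_[d1,-d2],o2-o1,rcond=None)[0]
    a=o1+d1*s[0];b=o2+d2*s[1]; return (a+b)/2,np.linalg.norm(a-b)
E
python3 - <<'E'
from h import *
a=read_camera('scene');b=read_camera('top')
cv2.imwrite('pics/s0.png',a);cv2.imwrite('pics/t0.png',b)
for c in('scene','top'):
    m=camera_model(c);print(c,m['fx'],-np.array(m['R']).T@np.array(m['t']),np.array(m['R'])[2])
s=get_state();print(s['position'],s['orientation'],s['clock'])
E
```

```text
scene 464.426144018706 [-0.19938243  0.79865846  1.11757814] [ 0.49113441 -0.55000869 -0.67548311]
top 428.25619831205495 [ 0.26819897 -0.02303058  1.53178683] [ 1.82670981e-01 -9.36281289e-04 -9.83173655e-01]
[ 0.31550498 -0.62450157  0.21337682] [-3.05515958e+00 -7.27939068e-01  3.23833467e-04] 0.1
```

View pics/s0.png

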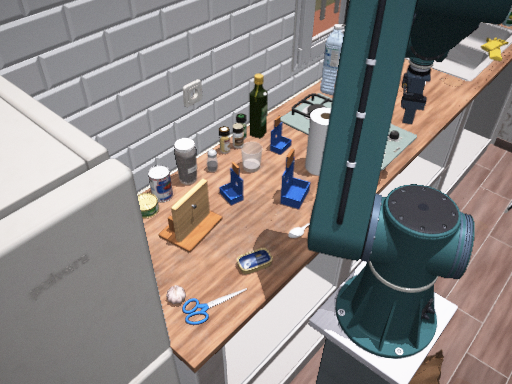

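View pics/t0.png

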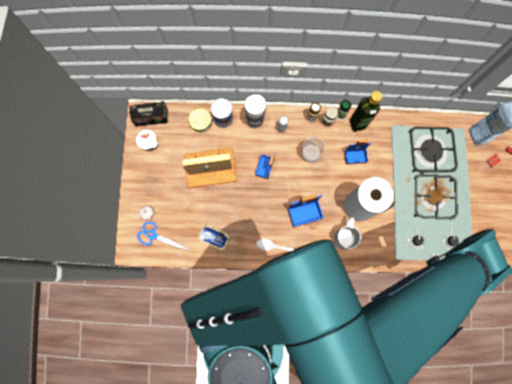

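Scene: the board is at (190,215) with its screw near (194,207). There are three blue caddies, and the largest is at scene (294,187), top (306,210). I'll zoom in on both.

Run:
```python
from h import *
a=cv2.imread('pics/s0.png');b=cv2.imread('pics/t0.png')
def crop(i,x,y,w=80,h=60): return cv2.resize(i[y:y+h,x:x+w],(400,300),interpolation=cv2.INTER_CUBIC)
g=np.vstack([np.hstack([crop(a,255,150),crop(a,155,180,)]),np.hstack([crop(b,270,180),crop(b,170,140)])])
cv2.imwrite('pics/c0.png',g)
```

```text
(no output)
```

View pics/c0.png

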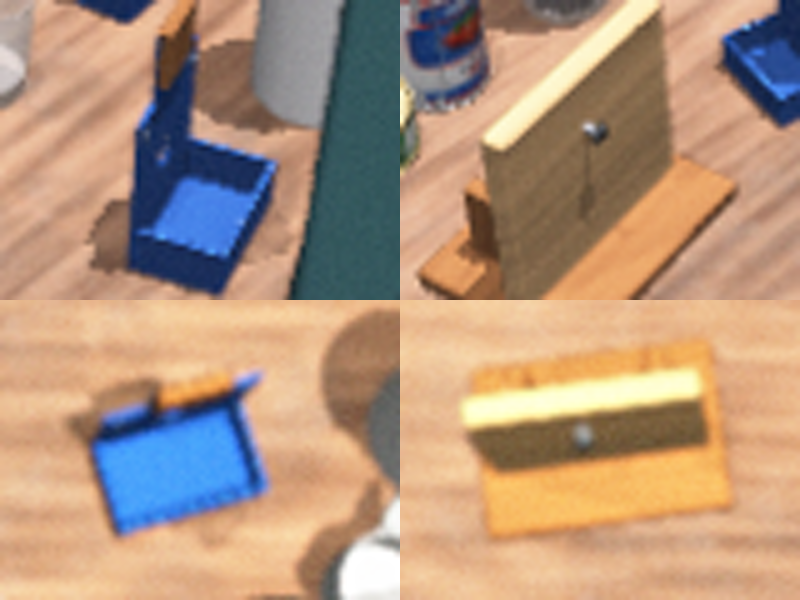

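The crops give these points. Caddy in top: tray front corners (294,227) and (323.6,218), grip top about (309.4,197.6). Board in top: top front edge (184,165)–(230.4,159), screw head (206.6,167.4). Screw in scene: (194.4,206.2).

Run:
```python
from h import *
np.set_printoptions(precision=4,suppress=True)
P=lambda n,c,u,v,z:print(n,plane(c,u,v,2,z))
print('CADDY')
P('t FL rim','top',294,226.6,.038);P('t FR rim','top',323.4,217.8,.038);P('t BL rim','top',289.4,208,.038)
P('t grip L top','top',302,198.8,.187);P('t grip R top','top',316.2,195.3,.187)
P('s BL z0','scene',280.9,203.5,0);P('s FL z0','scene',298.9,208.5,0);P('s FL rim','scene',300.3,198.7,.038);P('s FR rim','scene',309.9,181.9,.038)
print('BOARD')
P('t topL','top',184,165,.16);P('t topR','top',230.4,159,.16)
P('t footL','top',188,187.6,.014);P('t footR','top',236.4,180.6,.014)
P('s topL','scene',172.4,210,.16);P('s topR','scene',207,181.6,.16);P('s footR','scene',222,217.4,.014)
print('screw',tri('top',(206.6,167.4),'scene',(194.4,206.2)))
# refine head by dark/grey blob? blue-ish pixels vs wood
for c,f,(x,y) in(('scene','s0',(194,206)),('top','t0',(207,167))):
    i=cv2.imread(f'pics/{f}.png')[y-8:y+9,x-8:x+9].astype(float)
    w=np.clip(i[...,0]-i[...,2]+15,0,None); print((i[...,0]-i[...,2]).astype(int)[3:14,3:14])
```

```text
CADDY
t FL rim [ 0.4328 -0.1682  0.038 ]
t FR rim [ 0.4664 -0.2721  0.038 ]
t BL rim [ 0.4984 -0.1512  0.038 ]
t grip L top [ 0.5062 -0.1785  0.187 ]
t grip R top [ 0.5188 -0.2242  0.187 ]
s BL z0 [ 0.4961 -0.146   0.    ]
s FL z0 [ 0.4343 -0.1682  0.    ]
s FL rim [ 0.4383 -0.1765  0.038 ]
s FR rim [ 0.4658 -0.2688  0.038 ]
BOARD
t topL [0.614  0.2095 0.16  ]
t topR [0.6384 0.0564 0.16  ]
t footL [0.5669 0.2148 0.014 ]
t footR [0.5974 0.0401 0.014 ]
s topL [0.616  0.2244 0.16  ]
s topR [0.6315 0.0673 0.16  ]
s footR [0.5909 0.0492 0.014 ]
screw (array([0.6189, 0.139 , 0.1125]), np.float64(0.0012852126616206435))
[[-55 -57 -58 -59 -60 -61 -60 -61 -55 -54 -57]
 [-55 -59 -60 -62 -61 -61 -60 -57 -53 -54 -58]
 [-56 -56 -59 -59 -62 -57 -53 -56 -56 -56 -57]
 [-59 -59 -50 -32 -37 -42 -33 -53 -55 -58 -55]
 [-56 -61 -34   3   6  -9   5 -32 -59 -55 -55]
 [-58 -58 -51  -3  10  11   5 -26 -57 -56 -54]
 [-59 -58 -53 -41 -18   5 -13 -34 -56 -53 -56]
 [-58 -55 -55 -45 -31 -18 -40 -57 -54 -56 -59]
 [-56 -54 -53 -48 -54 -48 -56 -56 -53 -55 -55]
 [-56 -56 -53 -50 -57 -54 -56 -55 -56 -55 -51]
 [-55 -55 -52 -48 -57 -54 -56 -58 -56 -53 -52]]
[[ -97 -100  -97 -102 -105 -104  -98  -91  -82  -82  -81]
 [ -86  -85  -86  -75  -78  -76  -75  -67  -63  -61  -62]
 [ -64  -61  -62  -47  -48  -51  -60  -60  -67  -63  -60]
 [ -56  -60  -53  -29  -23  -29  -49  -64  -63  -64  -59]
 [ -63  -62  -45  -21   -9  -17  -37  -58  -63  -59  -66]
 [ -60  -59  -42  -18    1   -5  -30  -56  -56  -57  -64]
 [ -57  -55  -43  -14    2    0  -29  -46  -57  -55  -55]
 [ -57  -53  -41  -25  -11  -21  -35  -51  -52  -53  -56]
 [ -57  -52  -48  -42  -39  -44  -50  -54  -59  -55  -61]
 [ -60  -58  -56  -64  -69  -71  -81  -83  -95  -99 -104]
 [ -90  -95 -102 -106 -113 -120 -126 -135 -143 -148 -151]]
```

arm_command([
  [[0.0912,0,0,-0.04,0,0,-6.7],[0.0912,0,0,-0.04,0,0,-6.7],[0.0912,0,0,-0.04,0,0,-6.7],[0.0912,0,0,-0.04,0,0,-6.7],[0.0912,0,0,-0.03,0,0,-6.7],[0.0912,0,0,0,0,0,-6.7],[0.0912,0,0,0,0,0,-6.7],[0.0912,0,0,0,0,0,-6.7],[0.0912,0,0,0,0,0,-6.7],[0.0912,0,0,0,0,0,-6.7],[0.0912,0,0,0,0,0,-6.7],[0.0912,0,0,0,0,0,-6.5]],
])

```text
clock: 1.1
position: [0.3156, -0.6246, 0.4035]
orientation: [-1.861, -2.53, -0.001]
ft_force: [-0.3, -0.1, 0.6]
grip_width: 0.998
finger_force: 0.0
```

```bash
cat >> h.py <<'E'
from scipy.spatial.transform import Rotation as Ro
def rel(target,yaw):
    "tool-frame shift and az to bring TCP to target with tool y at world yaw (deg)"
    s=get_state(); R=Ro.from_rotvec(s['orientation']); M=R.as_matrix()
    y=np.degrees(np.arctan2(M[1,1],M[0,1]))
    print('t',round(s['clock'],2),'pos',np.round(s['position'],4),'F',np.round(s['ft_force'],1),'w',round(s['grip_width'],3),'ff',np.round(s['finger_force'],1),'yaw',round(y,2),'tilt',np.round(M[:,2],4))
    print('shift',np.round(M.T@(np.array(target)-s['position']),4),'az',round(-(yaw-y),2),'q',np.round(s['qpos'],2))
E
python3 -c "
from h import *
rel([.509,-.201,.40],17)"
```

```text
t 1.1 pos [ 0.3156 -0.6246  0.4035] F [-0.3 -0.1  0.6] w 0.998 ff 0.0 yaw 17.34 tilt [-3.e-04  6.e-04 -1.e+00]
shift [0.3468 0.3109 0.0037] az 0.34 q [-1.14  0.22  1.58 -0.    1.33 -1.44]
```

arm_command([
  [[0.0912,0.029,0.026,0,0,0,0],[0.0912,0.029,0.026,0,0,0,0],[0.0912,0.029,0.026,0,0,0,0],[0.0912,0.029,0.026,0,0,0,0],[0.0912,0.029,0.026,0,0,0,0],[0.0912,0.029,0.026,0,0,0,0],[0.0912,0.029,0.026,0,0,0,0],[0.0912,0.029,0.026,0,0,0,0],[0.0912,0.029,0.026,0,0,0,0],[0.0912,0.029,0.026,0,0,0,0],[0.0912,0.029,0.026,0,0,0,0],[0.0912,0.027,0.025,0,0,0,0]],
])

```text
clock: 2.1
position: [0.5122, -0.2009, 0.4039]
orientation: [-1.868, -2.525, -0.0]
ft_force: [-0.5, -1.3, 0.1]
grip_width: 1.002
finger_force: 0.0
```

arm_command([
  [[0.0912,0,0,0.035,0,0,0],[0.0912,0,0,0.035,0,0,0],[0.0912,0,0,0.035,0,0,0],[0.0912,0,0,0.03,0,0,0],[0.0912,0,0,0.02,0,0,0],[0.0912,0,0,0,0,0,0],[0.0912,0,0,0,0,0,0]],
])

```text
clock: 2.68
position: [0.5115, -0.2028, 0.2486]
orientation: [-1.868, -2.524, 0.001]
ft_force: [0.4, 0.2, 0.1]
grip_width: 1.0
finger_force: 0.0
```

Run:
```python
from h import *
rel([.509,-.201,.147],17)
a=read_camera('scene');b=read_camera('top')
def crop(i,x,y,w=80,h=60): return cv2.resize(i[y:y+h,x:x+w],(400,300),interpolation=cv2.INTER_CUBIC)
cv2.imwrite('pics/c1.png',np.hstack([crop(a,255,130,80,60),crop(b,270,170)]))
```

```text
t 2.68 pos [ 0.5115 -0.2028  0.2486] F [0.4 0.2 0.1] w 1.0 ff 0.0 yaw 17.0 tilt [-1.8e-03  8.0e-04 -1.0e+00]
shift [ 0.0024 -0.0017  0.1016] az 0.0 q [-0.42  0.1   2.02  0.    1.03 -0.72]
```

View pics/c1.png

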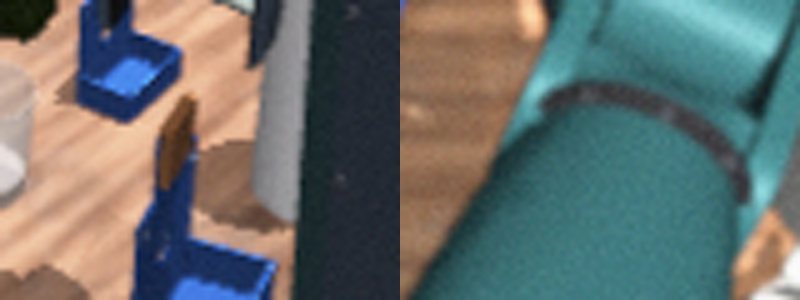

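The scene crop shows the grip with top corners at about (288,154.5) and (292,148.6). The top view is hidden by the arm. I'll check the grip position from these.

Run:
```python
from h import *
for p in((287.6,154.6),(292,148.6),(293.8,149.5)): print(plane('scene',*p,2,.187).round(4))
c=np.array([.509,-.201,.187]);x=np.array([.956,.292,0]);y=np.array([-.292,.956,0])
for a in(-1,1):
  for b in(-1,1): print(a,b,proj('scene',c+a*.0055*x+b*.025*y).round(1))
print(proj('scene',np.array(get_state()['position'])))
```

```text
[ 0.509  -0.1824  0.187 ]
[ 0.5184 -0.2178  0.187 ]
[ 0.5109 -0.2179  0.187 ]
-1 -1 [295.4 148.3]
-1 1 [289.9 156.7]
1 -1 [292.3 147.5]
1 1 [286.8 155.8]
[291.91863053 135.45750392]
```

arm_command([
  [[0.0912,0.002,-0.001,0.02,0,0,0],[0.0912,0,0,0.02,0,0,0],[0.0912,0,0,0.02,0,0,0],[0.0912,0,0,0.02,0,0,0],[0.0912,0,0,0.015,0,0,0],[0.0912,0,0,0.006,0,0,0],[0.0912,0,0,0,0,0,0],[0.05,0,0,0,0,0,0],[0.03,0,0,0,0,0,0],[0.02,0,0,0,0,0,0],[0.012,0,0,0,0,0,0],[0.0,0,0,0,0,0,0]],
], newtons=10)

```text
clock: 3.78
position: [0.5106, -0.2015, 0.1485]
orientation: [1.868, 2.525, 0.0]
ft_force: [0.1, -0.3, -0.4]
grip_width: 0.663
finger_force: 0.0
```

arm_command([
  [[0.0,0,0,0,0,0,0],[0.0,0,0,0,0,0,0],[0.0,0,0,0,0,0,0],[0.0,0,0,0,0,0,0],[0.0,0,0,0,0,0,0],[0.0,0,0,0,0,0,0]],
], newtons=30)

```text
clock: 4.28
position: [0.5103, -0.2014, 0.1479]
orientation: [-1.869, -2.525, -0.0]
ft_force: [0.4, 0.3, 0.4]
grip_width: 0.232
finger_force: 0.0
```

```bash
python3 -c "
from h import *
rel([.509,-.201,.147],17)"
```

```text
t 4.28 pos [ 0.5103 -0.2014  0.1479] F [0.4 0.3 0.4] w 0.232 ff 0.0 yaw 17.0 tilt [-0.  0. -1.]
shift [ 0.0007 -0.0012  0.0009] az 0.0 q [-0.42  0.24  2.07  0.    0.83 -0.72]
```

Still closing. I'll finish the grip, then lift.

arm_command([
  [[0.0,0,0,0,0,0,0],[0.0,0,0,0,0,0,0],[0.0,0,0,0,0,0,0],[0.0,0,0,0,0,0,0],[0.0,0,0,0,0,0,0]],
])

```text
clock: 4.7
position: [0.5101, -0.2013, 0.1478]
orientation: [-1.868, -2.525, 0.0]
ft_force: [-0.3, -0.1, -2.9]
grip_width: 0.117
finger_force: 30.0
```

arm_command([
  [[0.0,0,0,-0.01,0,0,0],[0.0,0,0,-0.02,0,0,0],[0.0,0,0,-0.03,0,0,0],[0.0,0,0,-0.03,0,0,0],[0.0,0,0,-0.03,0,0,0],[0.0,0,0,-0.03,0,0,0],[0.0,0,0,-0.02,0,0,0],[0.0,0,0,-0.01,0,0,0],[0.0,0,0,0,0,0,0],[0.0,0,0,0,0,0,0]],
])

```text
clock: 5.53
position: [0.5101, -0.2012, 0.3275]
orientation: [-1.868, -2.525, 0.0]
ft_force: [0.7, 1.1, -2.7]
grip_width: 0.118
finger_force: 30.0
```

```bash
python3 -c "
from h import *
rel([.545,.125,.33],9)"
```

```text
t 5.53 pos [ 0.5101 -0.2012  0.3275] F [ 0.7  1.1 -2.7] w 0.118 ff 30.0 yaw 17.01 tilt [-2.e-04  0.e+00 -1.e+00]
shift [ 0.3018  0.1288 -0.0025] az 8.01 q [-0.42  0.01  1.96 -0.    1.17 -0.72]
```

arm_command([
  [[0.0,0.015,0.006,0,0,0,0.7],[0.0,0.026,0.01,0,0,0,0.7],[0.0,0.03,0.013,0,0,0,0.7],[0.0,0.03,0.012,0,0,0,0.7],[0.0,0.03,0.011,0,0,0,0.7],[0.0,0.03,0.011,0,0,0,0.7],[0.0,0.03,0.013,0,0,0,0.7],[0.0,0.03,0.013,0,0,0,0.7],[0.0,0.03,0.013,0,0,0,0.7],[0.0,0.026,0.013,0,0,0,0.7],[0.0,0.015,0.008,0,0,0,0.7],[0.0,0.008,0.004,0,0,0,0.3]],
])

```text
clock: 6.53
position: [0.564, 0.1212, 0.3257]
orientation: [-2.038, -2.389, 0.003]
ft_force: [-0.6, -1.2, -2.2]
grip_width: 0.119
finger_force: 30.0
```

arm_command([
  [[0,0,0,0,0,0,0],[0,0,0,0,0,0,0],[0,0,0,0,0,0,0]],
])

```text
clock: 6.78
position: [0.564, 0.1184, 0.3272]
orientation: [-2.04, -2.388, 0.002]
ft_force: [0.1, 0.2, -3.3]
grip_width: 0.115
finger_force: 30.0
```

Run:
```python
from h import *
rel([.56,.13,.197],9)
a=read_camera('scene');b=read_camera('top')
def crop(i,x,y,w=100,h=75): return cv2.resize(i[y:y+h,x:x+w],(400,300),interpolation=cv2.INTER_CUBIC)
cv2.imwrite('pics/s2.png',a);cv2.imwrite('pics/t2.png',b)
cv2.imwrite('pics/c2.png',np.hstack([crop(a,150,165),crop(b,160,130)]))
```

```text
t 6.78 pos [0.564  0.1184 0.3272] F [ 0.1  0.2 -3.3] w 0.115 ff 30.0 yaw 8.99 tilt [-1.1e-03 -4.0e-04 -1.0e+00]
shift [ 0.0121 -0.002   0.1302] az -0.01 q [ 0.17  0.06  1.9  -0.    1.17  0.01]
```

View pics/c2.png

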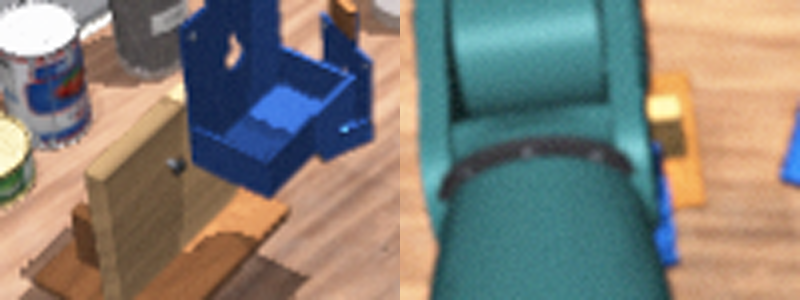

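The scene crop shows the keyhole at about (207.6,179.5) with the caddy hanging upright. The screw is at about (194,206). I'll locate the keyhole precisely to get the hand offset.

Run:
```python
from h import *
np.set_printoptions(precision=4,suppress=True,linewidth=150)
a=cv2.imread('pics/s2.png').astype(int)
d=(a[...,0]-a[...,2])
print('cols 202-214 rows 170-186');print(d[170:187,202:215])
M=Ro.from_rotvec(get_state()['orientation']).as_matrix(); p=np.array(get_state()['position'])
xc=M[:,1]; yc=M[:,0]  # caddy x = tool y, caddy y = tool x
O=p+.0055*xc; O[2]-=.1478
for n,h in(('hole',.065),('slot',.0875)):
    for t in(0,-.004): print(n,t,proj('scene',O+np.array([0,0,h])+t*xc))
print('plate TL corner',proj('scene',O+np.array([0,0,.129])+.055*yc-.004*xc),'FLlow',proj('scene',O+.055*yc-.07*xc),'BLlow',proj('scene',O+.055*yc))
print('per mm y',proj('scene',O+.01*yc)-proj('scene',O),'z',proj('scene',O+[0,0,.01])-proj('scene',O))
```

```text
cols 202-214 rows 170-186
[[ 54  56  57  56  55  56  55  56  54  54  61  70  69]
 [ 55  53  56  60  52  53  52  56  53  56  60  66  69]
 [ 56  54  56  51  57  53  49  57  57  55  60  66  70]
 [ 55  54  55  56  55  33  15  60  54  55  56  69  68]
 [ 59  57  59  54  56  -4 -39  53  56  54  57  69  67]
 [ 53  55  57  56  58 -19 -62   8  49  59  58  70  70]
 [ 57  56  60  57  57   5 -54 -61  28  58  61  70  71]
 [ 59  56  57  59  57  -1 -61 -61  16  60  59  69  70]
 [ 55  57  59  62  32 -33 -79 -55  60  69  57  68  67]
 [ 54  57  58  56  -3 -64 -69 -14  87  61  59  65  70]
 [ 55  56  55  57 -21 -74 -52  60  74  60  59  67  71]
 [ 56  55  59  56   4 -37  29  86  60  55  60  67  68]
 [ 55  57  54  53  45  40  72  61  55  54  59  66  66]
 [ 54  57  56  57  55  59  57  54  53  53  57  67  67]
 [ 55  55  54  55  55  56  54  54  56  56  58  67  70]
 [ 54  55  56  56  59  57  57  59  55  56  57  68  69]
 [ 52  56  56  57  59  56  56  55  58  57  58  67  68]]
hole 0 [207.3753 177.6196]
hole -0.004 [208.4871 178.1113]
slot 0 [206.9192 171.6337]
slot -0.004 [208.043  172.1235]
plate TL corner [195.0788 171.2847] FLlow [216.8537 214.2   ] BLlow [197.3604 204.8938]
per mm y [-2.0109  1.9093] z [-0.1901 -2.4793]
```

Run:
```python
from h import *
np.set_printoptions(precision=4,suppress=True,linewidth=150)
for t in((206.3,167.2),(206.3,167.8),(206.3,168.3)):
  for s in((193.8,206.1),(194.4,206.2)): print(t,s,*tri('top',t,'scene',s))
S=np.array([.614,.138,.115])
print(proj('top',S),proj('scene',S))
# board face from top image: front top edge line
b=cv2.imread('pics/t0.png').astype(int)
for u in(190,200,215,225): print(u,b[155:172,u,:].sum(1)//3)
```

```text
(206.3, 167.2) (193.8, 206.1) [0.6198 0.1402 0.1131] 0.0005432608969580234
(206.3, 167.2) (194.4, 206.2) [0.619  0.1397 0.1131] 0.002419080662706789
(206.3, 167.8) (193.8, 206.1) [0.6181 0.1405 0.1141] 0.0011543158760191812
(206.3, 167.8) (194.4, 206.2) [0.6173 0.14   0.1141] 0.0007195714495196203
(206.3, 168.3) (193.8, 206.1) [0.6168 0.1408 0.1149] 0.0025667449501241995
(206.3, 168.3) (194.4, 206.2) [0.616  0.1402 0.1149] 0.0006944771843966025
[206.8609 168.7902] [195.4664 206.1394]
190 [163 171 183 207 228 240 243 240 230 194 122  87  89  91  88  86  89]
200 [167 185 216 237 241 241 238 221 158 104  93  90  88  88  83  83  85]
215 [218 234 241 241 237 220 167 102  92  92  95  91  86  83  85  93 134]
225 [236 239 239 231 203 129  96  90  95  94  87  83  84  86 111 155 181]
```

arm_command([
  [[0,0.006,0,0.01,0,0,0],[0,0.006,0,0.02,0,0,0],[0,0,0,0.025,0,0,0],[0,0,0,0.025,0,0,0],[0,0,0,0.025,0,0,0],[0,0,0,0.015,0,0,0],[0,0,0,0.009,0,0,0],[0,0,0.005,0,0,0,0],[0,0,0.01,0,0,0,0],[0,0,0.01,0,0,0,0],[0,0,0,0,0,0,0],[0,0,0,0,0,0,0]],
])

```text
clock: 7.88
position: [0.5886, 0.1353, 0.1999]
orientation: [2.04, 2.388, 0.002]
ft_force: [0.2, -0.3, -3.7]
grip_width: 0.119
finger_force: 30.0
```

Run:
```python
from h import *
rel([.594,.1353,.198],9)
a=read_camera('scene')
cv2.imwrite('pics/s3.png',a)
cv2.imwrite('pics/c3.png',cv2.resize(a[165:225,160:240],(800,600),interpolation=cv2.INTER_CUBIC))
```

```text
t 7.88 pos [0.5886 0.1353 0.1999] F [ 0.2 -0.3 -3.7] w 0.119 ff 30.0 yaw 9.0 tilt [ 1.6e-03  3.0e-04 -1.0e+00]
shift [-0.0008  0.0054  0.0019] az -0.0 q [0.19 0.25 1.94 0.   0.95 0.03]
```

View pics/c3.png

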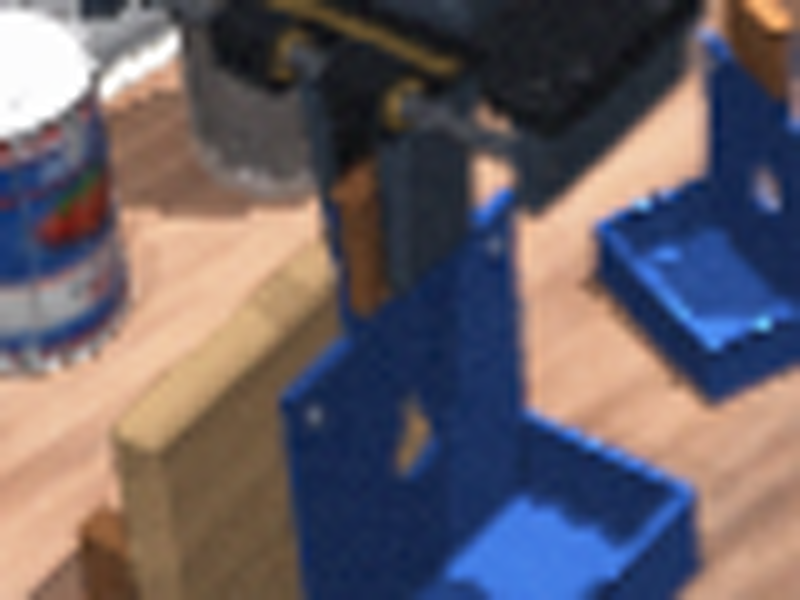

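The caddy is in front of the board. The plate's top corners are at scene (188.3,204.7) and (210.7,184.3), and I can see board through the keyhole at about (201,208). I'll check the lateral offset in the hand.

Run:
```python
from h import *
np.set_printoptions(precision=4,suppress=True,linewidth=150)
s=get_state();M=Ro.from_rotvec(s['orientation']).as_matrix(); p=np.array(s['position'])
xc=M[:,1]; yc=M[:,0]
O=p+.0055*xc; O[2]-=.1478
for n,y,h,t in(('TL',.055,.129,-.004),('TLb',.055,.129,0),('TR',-.055,.129,-.004),('TRb',-.055,.129,0),('gripTL',.025,.187,-.011),('hole',0,.065,-.004),('slot',0,.0875,-.004)): print(n,proj('scene',O+y*yc+t*xc+[0,0,h]))
S=np.array([.615,.1403,.115]);print('screw',proj('scene',S),'in caddy', (S-O)@yc,(S-O)@xc,S[2]-O[2])
```

```text
TL [188.635  204.4294]
TLb [187.5571 203.9097]
TR [211.0427 183.5312]
TRb [209.9894 183.0602]
gripTL [195.3509 184.6484]
hole [201.5425 209.0463]
slot [201.0468 203.7677]
screw [194.7041 206.372 ] in caddy 0.0008146880596529942 0.022177500890403132 0.06329522230868599
```

arm_command([
  [[0,-0.001,0.004,0.001,0,0,0],[0,0,0.004,0,0,0,0],[0,0,0.003,0,0,0,0],[0,0,0.002,0,0,0,0],[0,0,0,0,0,0,0],[0,0,0,0,0,0,0]],
])

```text
clock: 8.43
position: [0.6003, 0.1361, 0.1979]
orientation: [-2.04, -2.389, 0.0]
ft_force: [-0.2, 0.2, -2.8]
grip_width: 0.123
finger_force: 30.0
```

arm_command([
  [[0,0,0.001,0,0,0,0],[0,0,0.001,0,0,0,0],[0,0,0.001,0,0,0,0],[0,0,0,0,0,0,0],[0,0,0,0,0,0,0]],
])

```text
clock: 8.85
position: [0.6032, 0.1366, 0.198]
orientation: [2.04, 2.389, 0.0]
ft_force: [0.4, 0.2, -2.8]
grip_width: 0.121
finger_force: 30.0
```

arm_command([
  [[0,0,0.001,0,0,0,0],[0,0,0.001,0,0,0,0],[0,0,0.001,0,0,0,0],[0,0,0,0,0,0,0],[0,0,0,0,0,0,0]],
])

```text
clock: 9.27
position: [0.6062, 0.1371, 0.1979]
orientation: [-2.04, -2.389, 0.0]
ft_force: [-0.0, -0.8, -1.9]
grip_width: 0.119
finger_force: 30.0
```

arm_command([
  [[0,0,0.001,0,0,0,0],[0,0,0.001,0,0,0,0],[0,0,0,0,0,0,0],[0,0,0,0,0,0,0]],
])

```text
clock: 9.6
position: [0.6082, 0.1374, 0.1979]
orientation: [-2.04, -2.389, 0.0]
ft_force: [-0.3, 0.1, -3.0]
grip_width: 0.118
finger_force: 30.0
```

arm_command([
  [[0,0,0.001,0,0,0,0],[0,0,0.001,0,0,0,0],[0,0,0,0,0,0,0],[0,0,0,0,0,0,0]],
])

```text
clock: 9.93
position: [0.6102, 0.1377, 0.1979]
orientation: [2.04, 2.389, 0.0]
ft_force: [-0.6, 1.1, -2.5]
grip_width: 0.12
finger_force: 30.0
```

arm_command([
  [[0,0,0.001,0,0,0,0],[0,0,0.001,0,0,0,0],[0,0,0,0,0,0,0],[0,0,0,0,0,0,0]],
])

```text
clock: 10.27
position: [0.6122, 0.138, 0.1979]
orientation: [2.04, 2.389, -0.0]
ft_force: [-0.5, 0.0, -2.6]
grip_width: 0.121
finger_force: 30.0
```

arm_command([
  [[0,0,0.001,0,0,0,0],[0,0,0.001,0,0,0,0],[0,0,0,0,0,0,0],[0,0,0,0,0,0,0]],
])

```text
clock: 10.6
position: [0.6142, 0.1384, 0.1979]
orientation: [2.04, 2.389, 0.0]
ft_force: [0.1, 0.2, -2.8]
grip_width: 0.121
finger_force: 30.0
```

Run:
```python
from h import *
rel([.614,.138,.198],9)
print(get_state()['wrist_torque'])
a=read_camera('scene')
cv2.imwrite('pics/s4.png',a)
cv2.imwrite('pics/c4.png',cv2.resize(a[165:225,160:240],(800,600),interpolation=cv2.INTER_CUBIC))
```

```text
t 10.6 pos [0.6142 0.1384 0.1979] F [ 0.1  0.2 -2.8] w 0.121 ff 30.0 yaw 9.01 tilt [ 1.e-04  0.e+00 -1.e+00]
shift [-0.0003 -0.0002 -0.0001] az 0.01 q [ 0.18  0.29  1.89 -0.    0.96  0.03]
[ 0.04195695 -0.16653284 -0.00747006]
```

View pics/c4.png

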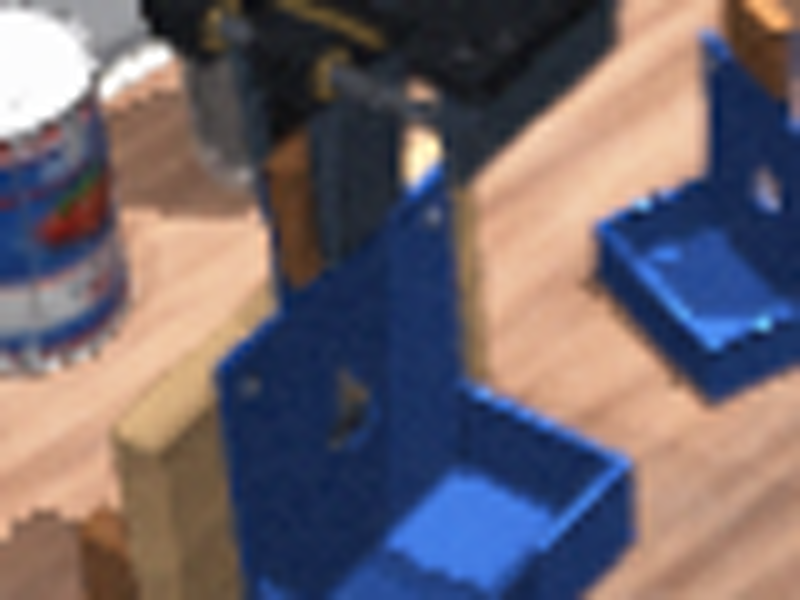

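The screw head now shows grey inside the keyhole at about (194.5,207). There is no contact force, so I'll keep advancing gently.

arm_command([
  [[0,0,0.001,0,0,0,0],[0,0,0.001,0,0,0,0],[0,0,0,0,0,0,0],[0,0,0,0,0,0,0]],
])

```text
clock: 10.98
position: [0.6161, 0.1386, 0.1979]
orientation: [-2.04, -2.389, 0.0]
ft_force: [0.1, -0.4, -2.8]
grip_width: 0.117
finger_force: 30.0
```

arm_command([
  [[0,0,0.001,0,0,0,0],[0,0,0.001,0,0,0,0],[0,0,0,0,0,0,0],[0,0,0,0,0,0,0]],
])

```text
clock: 11.32
position: [0.6181, 0.139, 0.1979]
orientation: [-2.04, -2.389, 0.0]
ft_force: [-0.4, -0.8, -2.5]
grip_width: 0.118
finger_force: 30.0
```

arm_command([
  [[0,0,0.001,0,0,0,0],[0,0,0.001,0,0,0,0],[0,0,0,0,0,0,0],[0,0,0,0,0,0,0]],
])

```text
clock: 11.65
position: [0.6201, 0.1393, 0.1979]
orientation: [2.04, 2.389, 0.0]
ft_force: [0.0, 0.4, -2.3]
grip_width: 0.123
finger_force: 30.0
```

arm_command([
  [[0,0,0.001,0,0,0,0],[0,0,0,0,0,0,0],[0,0,0,0,0,0,0]],
])

```text
clock: 11.9
position: [0.6209, 0.1394, 0.1979]
orientation: [-2.04, -2.389, 0.001]
ft_force: [-1.5, -0.1, -2.9]
grip_width: 0.119
finger_force: 30.0
```

Run:
```python
from h import *
rel([.614,.138,.198],9)
print(get_state()['wrist_torque'])
```

```text
t 11.9 pos [0.6209 0.1394 0.1979] F [-1.5 -0.1 -2.9] w 0.119 ff 30.0 yaw 9.01 tilt [-4.e-04 -1.e-04 -1.e+00]
shift [-0.0003 -0.007  -0.0001] az 0.01 q [ 0.18  0.3   1.88 -0.    0.97  0.03]
[-0.02989413  0.17971724  0.08242751]
```

Contact of about 1.5 N at the depth where the board face should be, so the head is through. I'll back off 1 mm and slide down in small steps.

arm_command([
  [[0,0,-0.0012,0,0,0,0],[0,0,0,0.0015,0,0,0],[0,0,0,0.0015,0,0,0],[0,0,0,0.0015,0,0,0],[0,0,0,0,0,0,0]],
])

```text
clock: 12.32
position: [0.6197, 0.1392, 0.193]
orientation: [-2.04, -2.389, 0.0]
ft_force: [0.3, -0.6, -3.0]
grip_width: 0.12
finger_force: 30.0
```

arm_command([
  [[0,0,0,0.001,0,0,0],[0,0,0,0.001,0,0,0],[0,0,0,0.001,0,0,0],[0,0,0,0,0,0,0]],
])

```text
clock: 12.65
position: [0.6197, 0.1392, 0.1902]
orientation: [-2.04, -2.389, 0.0]
ft_force: [0.3, 0.4, -2.6]
grip_width: 0.124
finger_force: 30.0
```

arm_command([
  [[0,0,0,0.001,0,0,0],[0,0,0,0.001,0,0,0],[0,0,0,0.001,0,0,0],[0,0,0,0,0,0,0]],
])

```text
clock: 12.98
position: [0.6197, 0.1392, 0.1872]
orientation: [-2.04, -2.389, 0.0]
ft_force: [-0.5, -0.1, -3.3]
grip_width: 0.122
finger_force: 30.0
```

arm_command([
  [[0,0,0,0.001,0,0,0],[0,0,0,0.001,0,0,0],[0,0,0,0,0,0,0]],
])

```text
clock: 13.23
position: [0.6197, 0.1392, 0.1852]
orientation: [-2.04, -2.389, 0.0]
ft_force: [-0.2, 0.6, -2.5]
grip_width: 0.117
finger_force: 30.0
```

arm_command([
  [[0,0,0,0.001,0,0,0],[0,0,0,0.001,0,0,0],[0,0,0,0,0,0,0]],
])

```text
clock: 13.48
position: [0.6197, 0.1392, 0.1832]
orientation: [-2.04, -2.389, 0.0]
ft_force: [-0.3, -0.3, -2.2]
grip_width: 0.12
finger_force: 30.0
```

arm_command([
  [[0,0,0,0.001,0,0,0],[0,0,0,0.001,0,0,0],[0,0,0,0,0,0,0]],
])

```text
clock: 13.73
position: [0.6197, 0.1392, 0.1812]
orientation: [-2.04, -2.389, 0.0]
ft_force: [-0.0, 0.9, -3.4]
grip_width: 0.122
finger_force: 30.0
```

arm_command([
  [[0,0,0,0.001,0,0,0],[0,0,0,0.001,0,0,0],[0,0,0,0,0,0,0]],
])

```text
clock: 13.98
position: [0.6197, 0.1392, 0.1792]
orientation: [-2.04, -2.389, 0.0]
ft_force: [-0.1, -0.8, -2.8]
grip_width: 0.124
finger_force: 30.0
```

arm_command([
  [[0,0,0,0.001,0,0,0],[0,0,0,0,0,0,0]],
])

```text
clock: 14.15
position: [0.6199, 0.1392, 0.1785]
orientation: [2.04, 2.389, 0.0]
ft_force: [-0.2, 0.1, -1.2]
grip_width: 0.119
finger_force: 30.0
```

arm_command([
  [[0,0,0,0.001,0,0,0],[0,0,0,0,0,0,0]],
])

```text
clock: 14.32
position: [0.6201, 0.1393, 0.1781]
orientation: [2.04, 2.389, 0.0]
ft_force: [-3.6, -0.1, 5.9]
grip_width: 0.119
finger_force: 30.0
```

Vertical support at z≈0.178 puts the screw at 0.1155, which matches the vision estimate, so it's home. I'll ease the pressure and look before releasing.

arm_command([
  [[0,0,0,-0.0008,0,0,0],[0,0,0,0,0,0,0],[0,0,0,0,0,0,0]],
])

```text
clock: 14.57
position: [0.6199, 0.1393, 0.1784]
orientation: [2.04, 2.389, 0.0]
ft_force: [-0.7, 0.8, 1.8]
grip_width: 0.121
finger_force: 30.0
```

Run:
```python
from h import *
rel([.614,.138,.198],9)
a=read_camera('scene')
cv2.imwrite('pics/c5.png',cv2.resize(a[165:225,150:230],(800,600),interpolation=cv2.INTER_CUBIC))
```

```text
t 14.57 pos [0.6199 0.1393 0.1784] F [-0.7  0.8  1.8] w 0.121 ff 30.0 yaw 9.0 tilt [ 4.e-04  1.e-04 -1.e+00]
shift [-0.0003 -0.0061 -0.0196] az 0.0 q [0.18 0.32 1.89 0.   0.93 0.03]
```

View pics/c5.png

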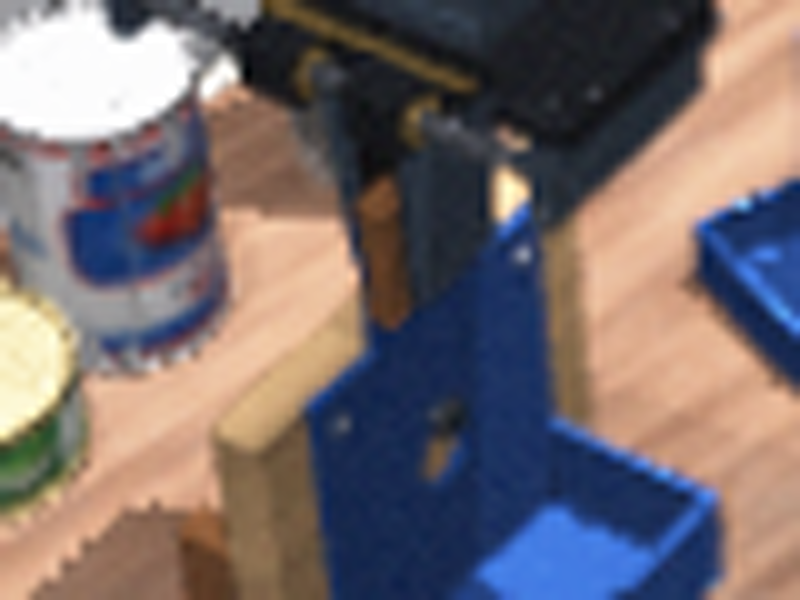

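The screw head shows in front of the plate at the top of the slot (about (194.5,206.5)), with board visible through the round hole below. It's captured, so I'll release gently and lift away.

arm_command([
  [[0,0,0,0,0,0,0],[0,0,0,0,0,0,0],[0.014,0,0,0,0,0,0],[0.016,0,0,0,0,0,0],[0.02,0,0,0,0,0,0],[0.03,0,0,0,0,0,0],[0.05,0,0,0,0,0,0],[0.05,0,0,0,0,0,0],[0.05,0,0,0,0,0,0],[0.05,0,0,0,0,0,0],[0.05,0,0,0,0,0,0],[0.05,0,0,0,0,0,0]],
], newtons=3)

```text
clock: 15.62
position: [0.6198, 0.1392, 0.1782]
orientation: [-2.04, -2.389, 0.0]
ft_force: [0.5, -0.0, -0.6]
grip_width: 0.548
finger_force: 0.0
```

arm_command([
  [[0.05,0,0,-0.005,0,0,0],[0.05,0,0,-0.01,0,0,0],[0.05,0,0,-0.02,0,0,0],[0.05,0,0,-0.03,0,0,0],[0.05,0,0,-0.03,0,0,0],[0.05,0,0,-0.03,0,0,0],[0.05,0,0,-0.03,0,0,0],[0.05,0,0,0,0,0,0],[0.05,0,0,0,0,0,0]],
])

```text
clock: 16.37
position: [0.6206, 0.1394, 0.336]
orientation: [2.039, 2.387, 0.005]
ft_force: [-0.4, 0.5, -0.4]
grip_width: 0.549
finger_force: 0.0
```

Run:
```python
from h import *
rel([.614,.138,.198],9)
a=read_camera('scene')
cv2.imwrite('pics/c6.png',cv2.resize(a[165:225,150:230],(800,600),interpolation=cv2.INTER_CUBIC))
```

```text
t 16.37 pos [0.6206 0.1394 0.336 ] F [-0.4  0.5 -0.4] w 0.549 ff 0.0 yaw 9.0 tilt [ 4.e-03  8.e-04 -1.e+00]
shift [-0.0003 -0.0073  0.138 ] az 0.0 q [0.18 0.16 1.78 0.   1.2  0.03]
```

View pics/c6.png

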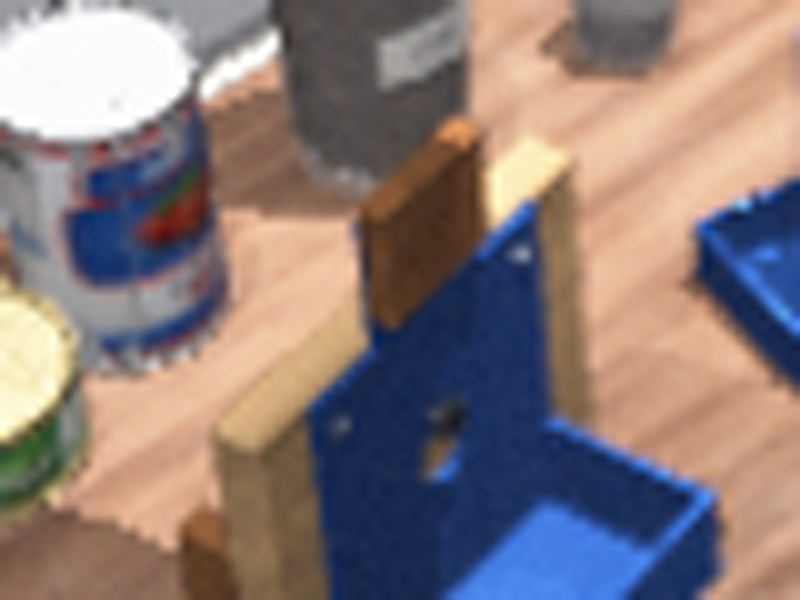

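The caddy hangs straight with the head at the top of its slot, and the gripper is clear. Handing in.

arm_command([
  [[0.05,0,0,0,0,0,0],[0.05,0,0,0,0,0,0],[0.05,0,0,0,0,0,0],[0.05,0,0,0,0,0,0],[0.05,0,0,0,0,0,0],[0.05,0,0,0,0,0,0]],
])

```text
clock: 16.92
position: [0.6198, 0.1392, 0.3329]
orientation: [-2.04, -2.389, 0.001]
ft_force: [-0.3, -0.6, 0.2]
grip_width: 0.547
finger_force: 0.0
```

```bash
python3 -c "
from station import *
print(hand_in())"
```

```text
the job is handed in; nothing more can be done
None
```

The blue caddy hangs straight on the screw, which sits at the top of its slot. I let go only once it was home, and the job was handed in at about 17 s with the gripper clear.

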